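# Put four workshop pieces back on their own storage boards

## Robot

A 6-joint arm with a two-finger parallel gripper is mounted at the origin on the work surface. World frame = base frame: x ahead of the robot, y to its left, z up, the work surface at z = 0. Lengths are in m, angles in degrees, forces in N, time in s.
With the tool pointing down it reaches from about 0.4 to 0.825 m from the base axis. Payload 7 kg.
Tool frame: the origin (TCP) lies between the finger pads; the fingertips stand 22 mm ahead of it and the grasp point (between the pads) lies 3 mm ahead of it; z points along the fingers, y is the direction in which the jaws open and shut (so a half turn about z gives the same grasp; the last joint's range is limited). The gripper opens to 88 mm and grips with 3 to 60 N. Pads are 19 mm wide; open, the fingers measure 130 mm over their backs; the gripper's body (78 mm by 193 mm) begins 47 mm behind the grasp point.
Start: joints at [85.262, 20.546, 0.682, 0, -70.136, -16.507], TCP at [0.245, 0.629, 0.249] pointing down, gripper open.
Joint ranges: [-176.03, 176.03], [-82.01, 121.73], [-58.28, 71.71], [-173.87, 95.51], [-174.79, -0.11], [-173.66, 173.66]. Speed limits (degrees/s): [136.94, 136.94, 172.46, 180, 180, 180].

## Interface

Orientations are given as [roll, pitch, yaw] about the fixed x, y, z axes, in that order (R = Rz(yaw) Ry(pitch) Rx(roll)).
In Python, from plant import telemetry, cams, r gives the robot as it stands.
- The arm moves only by the tool carry_out, never from a script. Its argument "commands" is one flat list of numbers, 5 for each row, row after row: the shift along the world's x, y, z as a fraction of full scale, then the turn about the world's z as a fraction of full scale, then the gripper's target within -1 to 1 (shut at 1, half-way at 0, fully open at -1). In form: [x, y, z, turn, claw, x, y, z, turn, claw, ...]. A call has 1 to 8 rows; each row shifts and turns the commanded pose from where the row before left it; what a row does not reach is not made up. Full scale, the value 1, is 0.04 m for a shift and 4 degrees for a turn. A row lasts 1/10 s, in which the tool goes at most 50 mm and 8.59 degrees, less where a joint would pass 70% of its speed; a pose out of reach is approached as far as the arm can. A call with a number of a shift or a turn outside -1 to 1 is refused whole. A call with a gripper value outside its range is refused whole. The fingers move at their own pace and stop on an object; "grip_force" is the grip in N (left out, the last holds). Time passes only in rows, so rows that do not move let the fingers close. It gives the time, the measured TCP pose, the force and the opening at its end, in the units of the state.
- telemetry.get_state(): the state, without advancing time (a new reading comes with each control period).
- cams.capture(name): name is "scene" or "side" or "wrist"; returns a dict with "frame" (420x560x3 uint8, red, green, blue), "camera_matrix" (3x3 intrinsics, pixels), "camera_from_world" (4x4, takes a point from world to camera coordinates); the wrist camera has in their place "mount" (4x4, takes a point from camera to tool coordinates, whose origin is the TCP and whose axes are the flange's). Camera axes: x right, y down, z forward; pixel columns grow to the right and rows downward; lengths in m; the calibration is good to about 2 mm. The wrist camera is an equidistant fisheye: a pixel r from the principal point sees the ray r / f radians off the axis. A picture is of the moment at which its call begins: read the wrist's pose just before it. There is no depth.
- r.close_job(): hands the job in, once; it reports no verdict.
The state is a dict: "time_s": time; "joints": joint angles; "qd": joint speeds; "joint_torque": joint torques, N m; "tcp_pos": TCP position; "eef_rot": TCP orientation; "contact_force": force on the tool from outside, world axes, zero at the start; "moment": the same for the moment, N m; "gripper_width": finger opening in m.
Only numpy, scipy, OpenCV 4.12 (cv2) and the standard library are available. Lean on these libraries where they do the work, as an engineer would, in place of code of your own. Each camera call takes 0.05 s, during which the arm holds its last target. There are 200 camera calls.

## Task

Every piece on the bench has been put on the wrong storage board. Using the empty black rubber mat as the free spot on the way, move each piece onto the plywood board cut to its own outline (handwheel on the round board, square weight on the square board, block plane on the long board, four-armed handle on the cross-shaped board), standing flat and centred, the plane lying along its board, either way round. Do not let the pieces touch one another, and do not shove or knock over the glue bottle that stands among them.

Things in the scene. Friction and masses are not known exactly. Their poses are not given: they have to be found in the camera images.
- handwheel: Loose machine handwheel lying flat: black round rim 98 mm across and 14 mm high with three spokes, and a plain steel hub 32 mm in diameter rising from its middle to 58 mm. Grip it by the hub above the rim. Origin: centre of the underside; z up along the hub. 0.26 to 0.46 kg. Starts on the long or the cross board.
- weight: Loose square steel pressing weight: dark plate 72 x 72 mm, 22 mm thick, with a bright steel round knob 32 mm in diameter in its middle, rising from 22 to 58 mm. Origin: centre of the underside; x and y along the plate's edges, z up. 0.45 to 0.78 kg. Starts on the long or the cross board.
- plane: Loose steel hand block plane on its sole, 150 mm long (x), 46 mm wide (y). The middle 100 mm has straight side cheeks 46 mm apart from the bottom up to 38 mm; steel cap and small wooden knobs (one at the +x end, one on the cap) above, to 60 mm at most. Grip it across the cheeks at mid-length. Origin: centre of the underside; z up. 0.45 to 0.78 kg. Starts on the round or the square board.
- capstan: Loose four-armed machine handle lying flat: steel hub 32 mm in diameter, 58 mm high (44 mm wide below 16 mm), four thin arms in a cross ending in black 20 mm balls; 110 mm over the balls, arms and balls no higher than 20 mm. Grip it by the hub above the arms. Origin: centre of the underside; x, y along the arms, z up. 0.3 to 0.52 kg. Starts on the round or the square board.
- round_board: Fixed round plywood storage board, 126 mm in diameter, 8 mm thick, flat top; home of the handwheel. Origin: centre of its underside on the bench (height 0).
- square_board: Fixed square plywood storage board, 112 x 112 mm, 8 mm thick, flat top; home of the square weight. Origin: centre of its underside on the bench.
- long_board: Fixed long rectangular plywood storage board, 180 mm (its x) by 76 mm (its y), 8 mm thick, flat top; home of the plane. Origin: centre of its underside on the bench.
- cross_board: Fixed plus-shaped plywood storage board, two bars 150 x 50 mm crossing along its x and y, 8 mm thick, flat top; home of the four-armed handle. Origin: centre of its underside on the bench.
- spare_mat: Fixed hexagonal black rubber mat, about 130 mm across, 5 mm thick, empty at the start: the free spot. Origin: centre of its underside on the bench.
- glue: Loose little yellow glue bottle standing among the boards, 36 mm in diameter, 75 mm high; a bystander. Origin: centre of its underside. The boards, mat and pieces change places among five spots, centres at least 170 mm apart; no other bench clutter stands higher than 60 mm among them.

How it is judged (in metres and radians):
On the way:
1. one of the pieces has been set down and let go on the rubber mat (its centre within 30 mm of the mat's) (((horizontal distance between handwheel and spare_mat below 0.03 m and height (world z) of handwheel below 0.012 m and contact force between the fingers and handwheel below 0.3 N and linear speed of handwheel below 0.02 m/s and angular speed of handwheel below 0.2 rad/s and angle between handwheel's own z axis and vertical below 0.12 rad) or (horizontal distance between weight and spare_mat below 0.03 m and height (world z) of weight below 0.012 m and contact force between the fingers and weight below 0.3 N and linear speed of weight below 0.02 m/s and angular speed of weight below 0.2 rad/s and angle between weight's own z axis and vertical below 0.12 rad) or (horizontal distance between plane and spare_mat below 0.03 m and height (world z) of plane below 0.012 m and contact force between the fingers and plane below 0.3 N and linear speed of plane below 0.02 m/s and angular speed of plane below 0.2 rad/s and angle between plane's own z axis and vertical below 0.12 rad) or (horizontal distance between capstan and spare_mat below 0.03 m and height (world z) of capstan below 0.012 m and contact force between the fingers and capstan below 0.3 N and linear speed of capstan below 0.02 m/s and angular speed of capstan below 0.2 rad/s and angle between capstan's own z axis and vertical below 0.12 rad))), for 0.2 s.
At the end, for the whole second after the job is handed in: Each of the four pieces rests upright on its own board, released and still, its centre within 15 mm of the board's centre; the plane's length lies along the long board's length within 0.25 rad, either way round (horizontal distance between handwheel and round_board below 0.015 m and height (world z) of handwheel between 0.004 and 0.012 m and linear speed of each of handwheel, weight, plane, capstan below 0.02 m/s and angular speed of each of handwheel, weight, plane, capstan below 0.2 rad/s and angle between each of handwheel, weight, plane, capstan's own z axis and vertical below 0.12 rad and horizontal distance between weight and square_board below 0.015 m and height (world z) of weight between 0.004 and 0.012 m and horizontal distance between plane and long_board below 0.015 m and height (world z) of plane between 0.004 and 0.012 m and horizontal distance between capstan and cross_board below 0.015 m and height (world z) of capstan between 0.004 and 0.012 m and angle between the x axis of plane and the x axis of long_board, either way round below 0.25 rad); the robot touches nothing.
It fails at once if two of the pieces push against one another (over 1 N) (contact force between any of weight, plane, capstan and handwheel above 1 N or contact force between any of plane, capstan and weight above 1 N or contact force between capstan and plane above 1 N).
It fails at once if the glue bottle is knocked over (leans over 0.5 rad) or shoved more than 30 mm (angle between glue's own z axis and vertical above 0.5 rad or distance of glue from where it was at the start of the episode above 0.03 m).
It also fails if it takes over 144 s, if anything falls off the work surface, if the arm or the gripper's body presses on something with over 40 N, if the wrist force passes 120 N, or if a joint passes its speed limit or range.

## Working session

There is one attempt and no reset: what is moved stays moved. The work goes in short steps, Python scripts to look and compute and a tool call to move; the robot and the scene stay as the last step left them, time stands still between calls to the robot, and variables do not carry over. Pictures are saved under pics/ and viewed, about 12 in all and at most 16, crops included, and the job is handed in when it is done.

Besides the shell and the picture viewer there is one more tool, called after ">>>" by a JSON object that holds its "method" and its "body", one argument or row to a line. carry_out: Moves the arm, as the interface text tells. Shift numbers are shares of 0.04 m and turn numbers shares of 4 degrees, none past 1 either way. Its arguments: {"type":"object","properties":{"commands":{"type":"array"},"grip_force":{"type":"number"}},"required":["commands"]}

```bash
ls; mkdir -p pics
python3 - <<'E'
from plant import telemetry, cams, r
import cv2, numpy as np, pickle
s=telemetry.get_state(); print(s)
d={}
for n in ("scene","side"):
    c=cams.capture(n); d[n]=c
    print(n,c["camera_matrix"],np.linalg.inv(c["camera_from_world"]).round(3))
    cv2.imwrite(f"pics/{n}0.png",c["frame"][:,:,::-1])
pickle.dump(d,open("cap0.pkl","wb"))
a=np.hstack([d["scene"]["frame"],d["side"]["frame"]])
E
```

```text
pics
{'time_s': 0.0, 'joints': array([ 8.52616475e+01,  2.05911773e+01,  6.34560478e-01, -1.97248881e-02,
       -7.01348798e+01, -1.65093709e+01]), 'qd': array([ 0.04006896,  0.03403792,  0.00739831,  0.04434715,  0.0495094 ,
       -0.00924455]), 'joint_torque': array([-1.44530886e-04, -5.82714021e+01,  2.93043727e+01,  6.99717969e+00,
        6.93194437e-03, -1.75071955e-04]), 'tcp_pos': array([0.2444549 , 0.62870693, 0.24763278]), 'eef_rot': array([ 1.79907006e+02, -8.22500610e-03, -2.12544342e+01]), 'contact_force': array([ 0.9480867 , -0.48032282, -0.26144128]), 'moment': array([ 0.0366643 , -0.01125266,  0.00778493]), 'gripper_width': 0.08808244336037047}
scene [[433.72475598   0.         278.1411716 ]
 [  0.         433.72475598 211.95530031]
 [  0.           0.           1.        ]] [[ 0.147  0.62  -0.771  1.223]
 [ 0.989 -0.089  0.116 -0.079]
 [ 0.003 -0.779 -0.627  0.571]
 [ 0.     0.     0.     1.   ]]
side [[461.95815885   0.         282.7366566 ]
 [  0.         461.95815885 208.45361112]
 [  0.           0.           1.        ]] [[-0.756 -0.399  0.519  0.168]
 [-0.655  0.463 -0.597  0.418]
 [-0.002 -0.791 -0.611  0.49 ]
 [ 0.     0.     0.     1.   ]]
```

View pics/scene0.png

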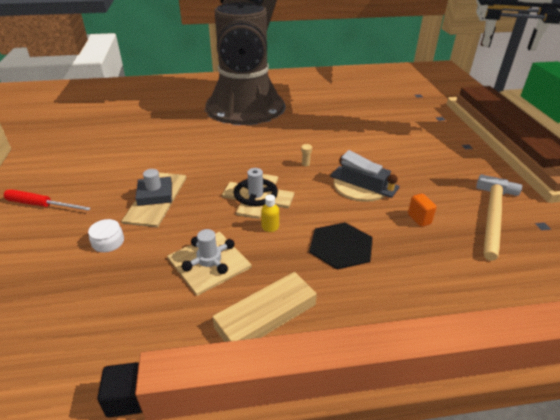

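View pics/side0.png

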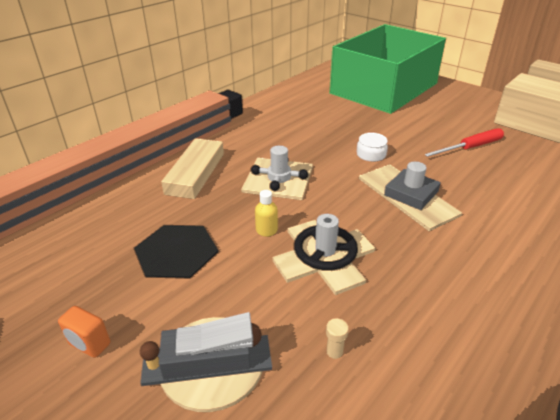

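The scene view shows the weight on the long board (151,190), the handwheel on the cross (256,190), the plane on the round board (365,178), the capstan on the square (208,255), the mat at (342,245) and the glue at (269,215). This is a single 4-cycle, so the handwheel goes to the mat first.

```bash
cat > h.py <<'E'
import numpy as np, cv2
def rays(c,uv):
    K=c["camera_matrix"]; T=np.linalg.inv(c["camera_from_world"])
    uv=np.asarray(uv,float).reshape(-1,2)
    d=np.c_[uv,np.ones(len(uv))]@np.linalg.inv(K).T@T[:3,:3].T
    return T[:3,3],d
def onplane(c,uv,z):
    o,d=rays(c,uv); return (o+d*((z-o[2])/d[:,2])[:,None])[:,:2]
def comps(mask,amin):
    n,l,st,ce=cv2.connectedComponentsWithStats(mask.astype(np.uint8))
    return [(st[i],ce[i],l==i) for i in range(1,n) if st[i,4]>amin]
E
python3 - <<'E'
import pickle,cv2,numpy as np
from h import *
d=pickle.load(open("cap0.pkl","rb"))
for n,c in d.items():
    im=c["frame"]; hsv=cv2.cvtColor(im,cv2.COLOR_RGB2HSV)
    px={"scene":[(150,210),(235,275),(278,197),(360,192),(150,178),(255,175),(345,245),(400,240)],"side":[(375,175),(300,182),(345,280),(205,390),(415,172),(327,222),(180,250),(100,250)]}[n]
    print(n,[(p,hsv[p[1],p[0]].tolist()) for p in px])
    H,S,V=[hsv[:,:,i].astype(int) for i in range(3)]
    masks={"ply":(H>13)&(H<28)&(S>60)&(S<165)&(V>150),"blk":(V<45),"yel":(H>22)&(H<33)&(S>200)&(V>120)}
    for k,m in masks.items():
        for st,ce,l in comps(m,60):
            if n=="side" and st[1]<100 : continue
            print(n,k,st.tolist(),onplane(c,ce,.008).round(3).tolist())
E
```

```text
scene [((150, 210), [19, 110, 224]), ((235, 275), [16, 139, 174]), ((278, 197), [19, 110, 224]), ((360, 192), [18, 112, 216]), ((150, 178), [120, 4, 115]), ((255, 175), [150, 4, 174]), ((345, 245), [15, 16, 32]), ((400, 240), [12, 169, 157])]
scene ply [503, 89, 57, 46, 483] [[0.169, 0.833]]
scene ply [0, 123, 12, 44, 291] [[0.165, -0.627]]
scene ply [487, 132, 73, 73, 255] [[0.483, 0.63]]
scene ply [300, 143, 13, 24, 159] [[0.304, 0.133]]
scene ply [158, 171, 29, 30, 345] [[0.389, -0.191]]
scene ply [262, 173, 18, 12, 119] [[0.404, 0.028]]
scene ply [221, 181, 17, 14, 126] [[0.429, -0.07]]
scene ply [334, 180, 48, 22, 469] [[0.486, 0.205]]
scene ply [485, 184, 18, 78, 958] [[0.626, 0.453]]
scene ply [266, 188, 30, 21, 304] [[0.484, 0.045]]
scene ply [121, 202, 52, 26, 801] [[0.499, -0.243]]
scene ply [236, 205, 27, 15, 231] [[0.518, -0.032]]
scene ply [215, 231, 12, 15, 132] [[0.594, -0.098]]
scene ply [166, 247, 30, 22, 227] [[0.632, -0.174]]
scene ply [182, 246, 71, 51, 1438] [[0.682, -0.106]]
scene ply [212, 271, 105, 71, 3989] [[0.775, -0.03]]
scene blk [221, 0, 43, 9, 209] [[-1
[... 968 characters left out ...]
[358, 164, 104, 68, 1942] [[0.424, -0.217]]
side ply [241, 171, 67, 30, 1064] [[0.631, -0.092]]
side ply [254, 201, 25, 37, 761] [[0.58, -0.013]]
side ply [287, 219, 30, 21, 262] [[0.522, -0.031]]
side ply [349, 229, 27, 28, 357] [[0.426, -0.067]]
side ply [303, 236, 13, 20, 183] [[0.485, -0.009]]
side ply [272, 249, 94, 46, 1722] [[0.439, 0.029]]
side ply [321, 251, 27, 10, 152] [[0.441, -0.015]]
side ply [184, 317, 41, 10, 146] [[0.5, 0.196]]
side ply [325, 318, 24, 41, 749] [[0.355, 0.103]]
side ply [146, 359, 12, 11, 90] [[0.497, 0.278]]
side ply [160, 372, 101, 41, 2626] [[0.418, 0.256]]
side blk [296, 228, 61, 41, 756] [[0.458, -0.021]]
side blk [146, 251, 71, 26, 107] [[0.591, 0.153]]
```

>>> {"method": "carry_out", "body": {
  "commands": [0.4,-0.9,0.2,0,-1,0.4,-0.9,0.2,0,-1,0.4,-0.9,0.2,0,-1,0.4,-0.9,0.2,0,-1,0.4,-0.9,0.2,0,-1,0.4,-0.9,0.2,0,-1,0.4,-0.9,0.2,0,-1,0.4,-0.9,0.2,0,-1]
}}

```text
time_s: 0.9
tcp_pos: [0.3728, 0.3394, 0.3127]
eef_rot: [180.0, 0.0, -21.2]
contact_force: [0.8, 0.1, 0.8]
gripper_width: 0.0878
```

>>> {"method": "carry_out", "body": {
  "commands": [0.4,-0.9,0.2,0,-1,0.4,-0.9,0.2,0,-1,0.4,-0.9,0.2,0,-1,0.4,-0.9,0.2,0,-1,0.4,-0.9,0.2,0,-1,0.4,-0.9,0.2,0,-1,0.4,-0.9,0.2,0,-1,0,0,0,0,-1]
}}

```text
time_s: 1.7
tcp_pos: [0.4858, 0.0858, 0.3693]
eef_rot: [180.0, -0.1, -21.5]
contact_force: [0.4, 0.6, -0.2]
gripper_width: 0.0875
```

Run:
```python
from plant import telemetry, cams
import cv2, numpy as np, pickle
s=telemetry.get_state(); c=cams.capture("wrist"); c["state"]=s
pickle.dump(c,open("w1.pkl","wb")); cv2.imwrite("pics/w1.png",c["frame"][:,:,::-1])
print(s["tcp_pos"],s["eef_rot"],s["joints"],c["camera_matrix"],c["mount"].round(3))
```

```text
[0.48581422 0.08578215 0.3693129 ] [ 1.79995388e+02 -5.87875524e-02 -2.14723627e+01] [ 3.29322992e+01 -3.13400300e-01 -9.64931687e+00  5.11696531e-02
 -8.06336197e+01  3.55870215e+01] [[325.1922621    0.         279.72137191]
 [  0.         325.1922621  205.88271993]
 [  0.           0.           1.        ]] [[-0.001 -0.953 -0.302  0.082]
 [ 1.    -0.001 -0.    -0.001]
 [-0.    -0.302  0.953 -0.136]
 [ 0.     0.     0.     1.   ]]
```

View pics/w1.png

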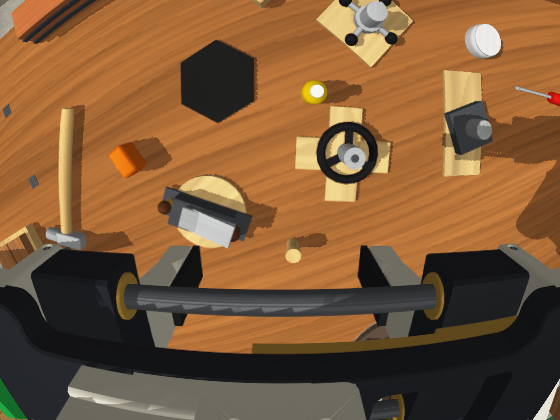

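The wrist view shows everything: mat (218,81), glue (315,92), handwheel hub (354,158), weight knob (480,130), plane (208,217), capstan hub (371,15, near the edge). Next I turn these into positions.

```bash
cat >> h.py <<'E'
from scipy.spatial.transform import Rotation as R
def wrays(c,uv):
    K=c["camera_matrix"]; s=c["state"]; uv=np.asarray(uv,float).reshape(-1,2)
    q=(uv-K[:2,2])/K[0,0]; th=np.linalg.norm(q,axis=1)+1e-12
    dc=np.c_[q*(np.sin(th)/th)[:,None],np.cos(th)]
    Rt=R.from_euler('xyz',s["eef_rot"],degrees=True).as_matrix(); M=c["mount"]
    return Rt@M[:3,3]+s["tcp_pos"], dc@M[:3,:3].T@Rt.T
def wplane(c,uv,z):
    o,d=wrays(c,uv); return (o+d*((z-o[2])/d[:,2])[:,None])[:,:2]
def proj(c,uv,z): return wplane(c,uv,z) if "mount" in c else onplane(c,uv,z)
def maskpts(c,kind,z,cen,rad):
    H,S,V=[x.astype(int) for x in cv2.split(cv2.cvtColor(c["frame"],cv2.COLOR_RGB2HSV))]
    m={"ply":(H>13)&(H<28)&(S>50)&(S<165)&(V>150),"blk":V<50,"yel":(H>22)&(H<33)&(S>190)&(V>120),"gry":(S<45)&(V>60)}[kind]
    m=cv2.morphologyEx(m.astype(np.uint8),cv2.MORPH_OPEN,np.ones((3,3)))
    if "mount" in c: m[240:]=0
    v,u=np.nonzero(m); p=proj(c,np.c_[u,v],z)
    return p[np.linalg.norm(p-np.array(cen),axis=1)<rad]
def rect(p):
    (c,s,a)=cv2.minAreaRect(cv2.convexHull((p*1000).astype(np.float32))); return np.round(c,1),np.round(s,1),round(a,1)
E
python3 - <<'E'
import pickle
from h import *
d=pickle.load(open("cap0.pkl","rb")); d["wrist"]=pickle.load(open("w1.pkl","rb"))
B=dict(cross=(.455,-.005,.092),round=(.445,.225,.085),long=(.43,-.21,.11),square=(.65,-.12,.09))
for k,(x,y,rad) in B.items():
    al=[]
    for n,c in d.items():
        p=maskpts(c,"ply",.008,(x,y),rad); al.append(p); print(k,n,len(p),rect(p))
    print(k,"ALL",rect(np.vstack(al)))
for n,c in d.items():
    print("mat",n,rect(maskpts(c,"blk",.005,(.648,.128),.085)))
    p=maskpts(c,"yel",.03,(.535,0),.06); print("glue",n,p.mean(0),rect(p))
w=d["wrist"]
print("plane dark",rect(maskpts(w,"blk",.02,(.445,.225),.11)))
for k,uv in dict(hw=(355,158),wt=(481,130),cap=(372,13)).items(): print(k,wplane(w,uv,.066))
E
```

```text
cross scene 803 (array([459. ,  -7.6]), array([146.5, 144.2]), 19.9)
cross side 2696 (array([465.9,  -5.6]), array([160.3, 149.6]), 21.7)
cross wrist 2916 (array([457.7,  -8.2]), array([141.7, 141.7]), 21.0)
cross ALL (array([465.5,  -5.2]), array([161.3, 149.6]), 20.6)
round scene 458 (array([486.8, 202.2]), array([112.1,  41.5]), 49.8)
round side 2843 (array([451.3, 241.2]), array([104.2, 131. ]), 76.6)
round wrist 1461 (array([462.7, 232.5]), array([ 97.6, 126.6]), 16.0)
round ALL (array([452.5, 228.1]), array([125.7, 138.4]), 79.9)
long scene 1111 (array([ 438.7, -226. ]), array([ 85.4, 187.6]), 71.5)
long side 1897 (array([ 437.9, -228.4]), array([ 87. , 188.1]), 72.5)
long wrist 2366 (array([ 438.5, -227.1]), array([ 80.4, 180.9]), 72.6)
long ALL (array([ 438.1, -227.7]), array([ 87.7, 188.1]), 72.2)
square scene 1751 (array([ 652.5, -118.7]), array([124.6, 116.6]), 28.1)
square side 1458 (array([ 642. , -108.3]), array([115.3, 151. ]), 28.9)
square wrist 2236 (array([ 648.2, -119.2]), array([112.6, 114.3]), 28.3)
square ALL (array([ 645.4, -106.4]), array([124.6, 150.8]), 29.1)
mat scene (array([641.9, 129.2]), array([110.6, 124.5]), 69.0)
glue scene [0.56501547 0.00580896] (array([566.4,   5.8]), array([30.5, 57.9]), 86.1)
mat side (array([636.6, 130.3]), array([110.3, 128. ]), 68.8)<stdin>:12: RuntimeWarning: Mean of empty slice.
  ret = um.true_divide(
Traceback (most recent call last):
  File "h.py", line 30, in rect
    (c,s,a)=cv2.minAreaRect(cv2.convexHull((p*1000).astype(np.float32))); return np.round(c,1),np.round(s,1),round(a,1)
            ~~~~~~~~~~~~~~~^^^^^^^^^^^^^^^^^^^^^^^^^^^^^^^^^^^^^^^^^^^^^
cv2.error: OpenCV(4.12.0) /io/opencv/modules/imgproc/src/convhull.cpp:143: error: (-215:Assertion failed) total >= 0 && (depth == CV_32F || depth == CV_32S) in function 'convexHull'
```

Run:
```python
import pickle
from h import *
w=pickle.load(open("w1.pkl","rb"))
print("mat",rect(maskpts(w,"blk",.005,(.64,.13),.085)))
p=maskpts(w,"yel",.04,(.535,0),.06); print("glue",len(p),rect(p))
print("plane dark",rect(maskpts(w,"blk",.02,(.445,.225),.11)))
for k,uv in dict(hw=(355,158),wt=(481,130),cap=(372,13)).items(): print(k,wplane(w,uv,.066))
im=w["frame"]
f=[cv2.resize(im[y-60 if y>60 else 0:y+60,x-70:x+70],None,fx=3,fy=3,interpolation=cv2.INTER_CUBIC)[:360] for x,y in ((354,150),(470,130),(208,212))]
a=np.zeros((720,840,3),np.uint8)
for i,g in enumerate(f): a[(i//2)*360:(i//2)*360+g.shape[0],(i%2)*420:(i%2)*420+g.shape[1]]=g
g=cv2.resize(im[0:110,300:440],None,fx=3,fy=3); a[360:360+330,420:840]=g
cv2.imwrite("pics/crop1.png",cv2.resize(a[:,:,::-1],(700,600)))
```

```text
mat (array([637.3, 131.1]), array([113.1, 126.3]), 68.1)
glue 294 (array([564.3,   5.1]), array([34. , 34.4]), 20.3)
plane dark (array([464.6, 221.5]), array([102. ,  14.2]), 48.6)
hw [[ 0.45989256 -0.01525215]]
wt [[ 0.43367031 -0.22462743]]
cap [[ 0.64383292 -0.11083635]]
```

View pics/crop1.png

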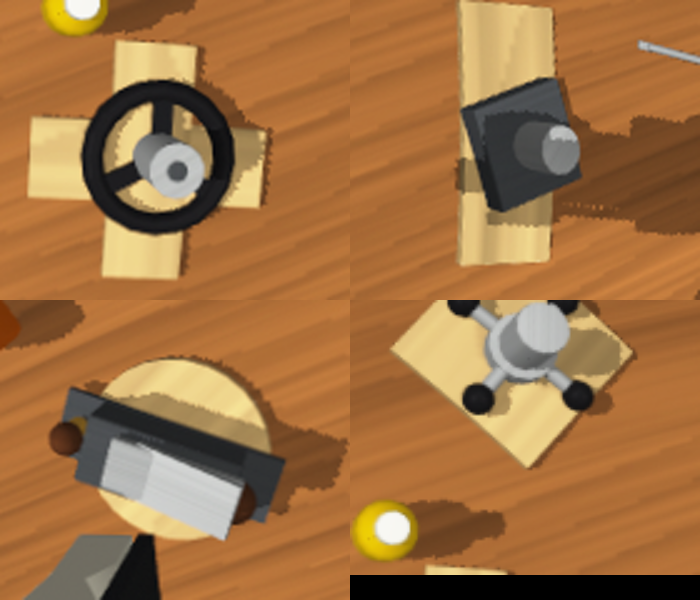

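Run:
```python
import pickle
from h import *
w=pickle.load(open("w1.pkl","rb"))
print("hw rim",wplane(w,(347.2,152.8),.022),"hub",wplane(w,(354.8,158.4),.066))
print("wt",wplane(w,(484.6,126),.066),"cap",wplane(w,(377.3,11.3),.066))
a=wplane(w,[(166,188),(251.2,216.8)],.012); v=a[1]-a[0]; print("plane yaw",np.degrees(np.arctan2(v[1],v[0])),np.linalg.norm(v),a)
# weight plate top edge lines: corners in crop quadrant TR (465,108),(553,78),(580,178),(502,211)
c=np.array([(465,108),(553,78),(580,178),(502,211)],float); uv=(c-[350,0])/2.5+[400,70]
q=wplane(w,uv,.03); print("wt plate",q.mean(0),[round(np.degrees(np.arctan2(*(q[(i+1)%4]-q[i])[::-1])),1) for i in range(4)],[np.linalg.norm(q[(i+1)%4]-q[i]).round(3) for i in range(4)])
b=np.array([(478,398),(578,398)],float); q=wplane(w,(b-[350,300])/2.5+[300,0],.018); v=q[1]-q[0]; print("cap balls",q,np.degrees(np.arctan2(v[1],v[0]))+45)
```

```text
hw rim [[ 0.46145801 -0.01357914]] hub [[ 0.4594575  -0.01480108]]
wt [[ 0.43764418 -0.23327508]] cap [[ 0.64423981 -0.11930989]]
plane yaw -130.8983190679963 0.14785355731280295 [[0.51407559 0.27498565]
 [0.41727311 0.16322719]]
wt plate [ 0.43306735 -0.22832481] [np.float64(-90.0), np.float64(-177.0), np.float64(91.2), np.float64(6.7)] [np.float64(0.074), np.float64(0.072), np.float64(0.069), np.float64(0.073)]
cap balls [[ 0.62226945 -0.08140982]
 [ 0.60467493 -0.14264651]] -61.03040989983194
```

>>> {"method": "carry_out", "body": {
  "commands": [-0.11,-0.42,-0.95,0,-1,-0.11,-0.42,-0.95,0,-1,-0.11,-0.42,-0.95,0,-1,-0.11,-0.42,-0.95,0,-1,-0.11,-0.42,-0.95,0,-1,-0.11,-0.42,-0.95,0,-1,0,0,0,0,-1,0,0,0,0,-1]
}}

```text
time_s: 2.55
tcp_pos: [0.4581, -0.0114, 0.1404]
eef_rot: [179.9, 0.1, -21.2]
contact_force: [1.2, 0.3, 0.6]
gripper_width: 0.0875
```

>>> {"method": "carry_out", "body": {
  "commands": [0.05,-0.08,-0.7,0,-1,0,0,-0.7,0,-1,0,0,-0.7,0,-1,0,0,0,0,-1,0,0,0,0,-1]
}}

```text
time_s: 3.05
tcp_pos: [0.4614, -0.0139, 0.0579]
eef_rot: [-180.0, -0.1, -21.2]
contact_force: [0.4, 0.4, -0.3]
gripper_width: 0.0878
```

```bash
cat > snap.py <<'E'
import sys,pickle,cv2
from plant import telemetry, cams
n=sys.argv[1]; cam=sys.argv[2] if len(sys.argv)>2 else "wrist"
s=telemetry.get_state(); c=cams.capture(cam); c["state"]=s
pickle.dump(c,open(n+".pkl","wb")); cv2.imwrite(f"pics/{n}.png",c["frame"][:,:,::-1])
print(s["tcp_pos"].round(4),s["eef_rot"].round(2),s["contact_force"].round(1))
E
python3 snap.py w2
```

```text
[ 0.4614 -0.0139  0.0579] [-1.7997e+02 -6.0000e-02 -2.1160e+01] [ 0.4  0.4 -0.3]
```

View pics/w2.png

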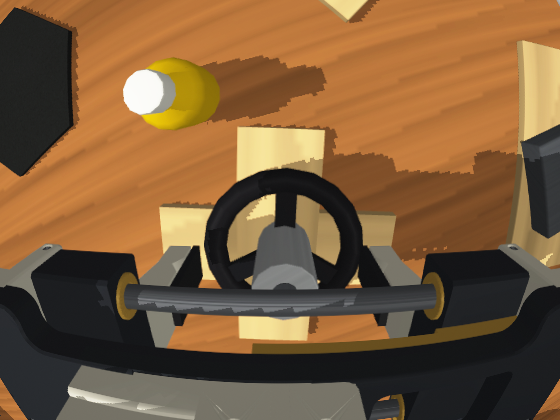

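Jaws straddle the hub centrally (hub at x≈286, between the fingers at ~185 and ~375). I close and lift.

>>> {"method": "carry_out", "body": {
  "commands": [0,0,-0.07,0,1,0,0,0,0,1,0,0,0,0,1,0,0,0,0,1,0,0,0,0,1,0,0,0,0,1,0,0,0,0,1,0,0,0,0,1],
  "grip_force": 30
}}

```text
time_s: 3.9
tcp_pos: [0.4601, -0.015, 0.0537]
eef_rot: [180.0, 0.0, -21.2]
contact_force: [-1.1, -0.2, 0.3]
gripper_width: 0.0315
```

>>> {"method": "carry_out", "body": {
  "commands": [0,0,0.3,0,1,0,0,0.5,0,1,0,0,0.8,0,1,0,0,0.8,0,1,0,0,0,0,1]
}}

```text
time_s: 4.4
tcp_pos: [0.4624, -0.0143, 0.1534]
eef_rot: [-179.8, -0.3, -21.2]
contact_force: [1.0, 0.2, -2.3]
gripper_width: 0.0313
```

>>> {"method": "carry_out", "body": {
  "commands": [0.73,0.6,0,0,1,0.73,0.6,0,0,1,0.73,0.6,0,0,1,0.73,0.6,0,0,1,0.73,0.6,0,0,1,0.73,0.6,0,0,1,0,0,0,0,1,0,0,0,0,1]
}}

```text
time_s: 5.2
tcp_pos: [0.6347, 0.1293, 0.1472]
eef_rot: [179.9, 0.2, -21.2]
contact_force: [-0.7, -0.3, -3.4]
gripper_width: 0.0316
```

```bash
python3 snap.py w3
```

```text
[0.6347 0.1293 0.1472] [ 1.7986e+02  1.7000e-01 -2.1240e+01] [-0.7 -0.3 -3.4]
```

View pics/w3.png

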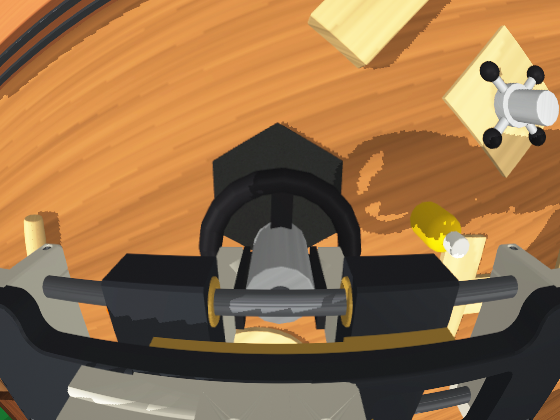

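Handwheel held level over the mat (hub x≈280, mat centre x≈278). Setting it down.

>>> {"method": "carry_out", "body": {
  "commands": [0.06,0.05,-0.7,0,1,0,0,-0.7,0,1,0,0,-0.6,0,1,0,0,-0.3,0,1,0,0,-0.08,0,1,0,0,0,0,1,0,0,0,0,1]
}}

```text
time_s: 5.95
tcp_pos: [0.6385, 0.1313, 0.0559]
eef_rot: [-179.9, -0.1, -21.2]
contact_force: [-0.6, -0.3, -2.7]
gripper_width: 0.0312
```

>>> {"method": "carry_out", "body": {
  "commands": [0,0,-0.05,0,1,0,0,-0.05,0,1,0,0,0,0,1,0,0,0,0,1]
}}

```text
time_s: 6.35
tcp_pos: [0.6379, 0.1312, 0.0508]
eef_rot: [-180.0, -0.0, -21.2]
contact_force: [-0.4, 0.9, -2.7]
gripper_width: 0.0316
```

>>> {"method": "carry_out", "body": {
  "commands": [0,0,0,0,-1,0,0,0,0,-1,0,0,0,0,-1,0,0,0,0,-1,0,0,0,0,-1,0,0,0,0,-1,0,0,0.5,0,-1,0,0,0.9,0,-1]
}}

```text
time_s: 7.15
tcp_pos: [0.636, 0.1303, 0.1043]
eef_rot: [179.8, 0.2, -21.3]
contact_force: [1.7, 0.4, 0.4]
gripper_width: 0.0864
```

>>> {"method": "carry_out", "body": {
  "commands": [0,0,1,0,-1,0.04,-0.89,0.3,0,-1,0.04,-0.89,0,0,-1,0.04,-0.89,0,0,-1,0.04,-0.89,0,0,-1,0.04,-0.89,0,0,-1,0,-0.89,0,0,-1,0,-0.89,0,0,-1]
}}

```text
time_s: 7.95
tcp_pos: [0.6457, -0.1195, 0.1586]
eef_rot: [-180.0, -0.0, -21.2]
contact_force: [0.5, 0.6, 0.5]
gripper_width: 0.0873
```

>>> {"method": "carry_out", "body": {
  "commands": [0,0,0,0,-1,0,0,0,0,-1]
}}

```text
time_s: 8.15
tcp_pos: [0.6456, -0.119, 0.1584]
eef_rot: [180.0, 0.0, -21.4]
contact_force: [-0.7, -0.3, -0.2]
gripper_width: 0.0878
```

```bash
python3 snap.py w4
```

```text
[ 0.6456 -0.119   0.1584] [ 1.800e+02  1.000e-02 -2.135e+01] [-0.7 -0.3 -0.2]
```

View pics/w4.png

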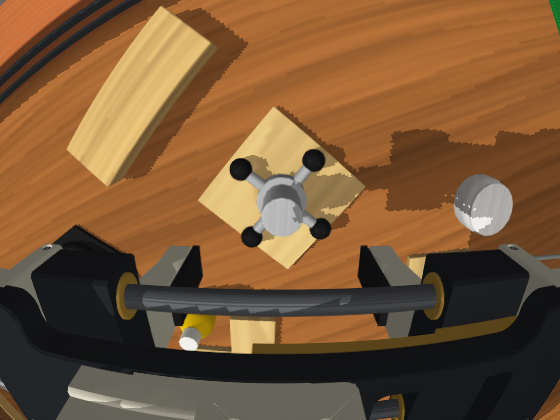

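Run:
```python
import pickle
from h import *
w=pickle.load(open("w4.pkl","rb"))
print("cap hub",wplane(w,(281,217),.066))
q=wplane(w,[(240,169),(313,160),(319,229),(251,237)],.018); print(q,q.mean(0))
for i,j in ((0,2),(1,3)): v=q[j]-q[i]; print(np.degrees(np.arctan2(v[1],v[0])))
q=wplane(w,[(275,107),(365,185),(288,269),(198,200)],.008); print("square",q.mean(0),q)
```

```text
cap hub [[ 0.6465863  -0.11942529]]
[[ 0.68471268 -0.09631942]
 [ 0.66899585 -0.15798581]
 [ 0.60697362 -0.14160481]
 [ 0.62245585 -0.08042861]] [ 0.6457845  -0.11908466]
-149.77788755924627
120.96684692161489
square [ 0.6489377  -0.12110007] [[ 0.72311938 -0.14401687]
 [ 0.62795459 -0.19604124]
 [ 0.57339908 -0.0985879 ]
 [ 0.67127776 -0.04575428]]
```

>>> {"method": "carry_out", "body": {
  "commands": [0.01,0,-0.9,0,-1,0,0,-0.9,0,-1,0,0,-0.8,0,-1,0,0,0,0,-1,0,0,0,0,1,0,0,0,0,1,0,0,0,0,1,0,0,0,0,1]
}}

```text
time_s: 9.0
tcp_pos: [0.647, -0.118, 0.0562]
eef_rot: [-179.9, -0.1, -21.2]
contact_force: [-0.1, -0.8, 0.3]
gripper_width: 0.061
```

>>> {"method": "carry_out", "body": {
  "commands": [0,0,0,0,1,0,0,0,0,1,0,0,0,0,1,0,0,0,0,1,0,0,0,0,1]
}}

```text
time_s: 9.5
tcp_pos: [0.646, -0.1186, 0.0547]
eef_rot: [180.0, 0.0, -21.2]
contact_force: [-1.1, -2.4, 2.7]
gripper_width: 0.0316
```

>>> {"method": "carry_out", "body": {
  "commands": [0,0,0.3,0,1,0,0,0.6,0,1,0,0,0.8,0,1,0,0,0.8,0,1,0,0,0,0,1]
}}

```text
time_s: 10.0
tcp_pos: [0.6489, -0.1179, 0.16]
eef_rot: [-179.8, -0.4, -21.2]
contact_force: [1.2, 0.1, -3.2]
gripper_width: 0.0313
```

>>> {"method": "carry_out", "body": {
  "commands": [-0.94,0.55,0,-0.48,1,-0.94,0.55,0,-0.48,1,-0.94,0.55,0,-0.48,1,-0.94,0.55,0,-0.48,1,-0.94,0.55,0,-0.48,1,0,0,0,0,1,0,0,0,0,1]
}}

```text
time_s: 10.7
tcp_pos: [0.4572, -0.0074, 0.1546]
eef_rot: [-180.0, 0.0, -30.7]
contact_force: [0.9, -0.5, -2.8]
gripper_width: 0.0313
```

```bash
python3 snap.py w5; python3 snap.py s5 scene
python3 - <<'E'
import pickle
from h import *
s=pickle.load(open("s5.pkl","rb"))
a=s["frame"][140:340,90:420]; cv2.imwrite("pics/s5c.png",cv2.resize(a[:,:,::-1],None,fx=2,fy=2))
E
```

```text
[ 0.4572 -0.0074  0.1546] [-1.7996e+02  1.0000e-02 -3.0740e+01] [ 0.9 -0.5 -2.8]
[ 0.4582 -0.0076  0.1547] [-1.7996e+02 -1.0000e-02 -3.0770e+01] [ 1.7 -0.1 -4.4]
```

View pics/w5.png

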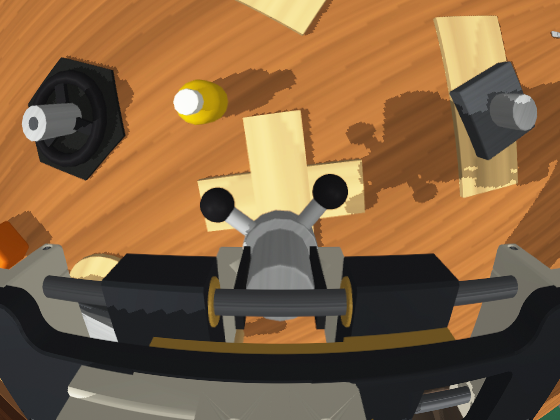

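Run:
```python
import pickle
from h import *
w=pickle.load(open("w5.pkl","rb"))
t=wplane(w,[(243,118),(300,110)],.008); r=wplane(w,[(361,160),(365,211)],.008); l=wplane(w,[(198,181),(207,232)],.008)
v=l.mean(0)-r.mean(0); print(np.linalg.norm(v),np.degrees(np.arctan2(v[1],v[0])),"lr centre",(l.mean(0)+r.mean(0))/2)
n=np.array([v[1],-v[0]])/np.linalg.norm(v); print("top-based", t.mean(0)-.075*n)
q=wplane(w,[(217,205),(330,192)],.108+.010); v=q[1]-q[0]; print("balls",q,np.degrees(np.arctan2(v[1],v[0]))+45)
```

```text
0.1496367560281541 66.99335165384069 lr centre [ 0.45775243 -0.00911543]
top-based [ 0.45703476 -0.00957918]
balls [[ 0.49964116  0.00955497]
 [ 0.47380601 -0.04856761]] -68.96487442102507
```

The arms are at 21° and the cross is at 67°, so I turn about +45.5° before setting down.

>>> {"method": "carry_out", "body": {
  "commands": [0,-0.02,0,0.95,1,0,0,0,0.95,1,0,0,0,0.95,1,0,0,0,0.95,1,0,0,0,0.95,1,0,0,0,0.95,1,0,0,0,0.95,1,0,0,0,0.95,1]
}}

```text
time_s: 11.6
tcp_pos: [0.4588, -0.0094, 0.154]
eef_rot: [180.0, 0.1, -0.4]
contact_force: [-0.6, 0.2, -4.6]
gripper_width: 0.0315
```

>>> {"method": "carry_out", "body": {
  "commands": [0,0,0,0.95,1,0,0,-0.5,0.95,1,0,0,-0.7,0.95,1,0,0,-0.7,0.95,1,0,0,-0.4,0,1,0,0,-0.1,0,1,0,0,0,0,1,0,0,0,0,1]
}}

```text
time_s: 12.4
tcp_pos: [0.4591, -0.0089, 0.0591]
eef_rot: [180.0, -0.1, 14.7]
contact_force: [0.5, -0.3, -4.9]
gripper_width: 0.0315
```

>>> {"method": "carry_out", "body": {
  "commands": [-0.02,0,-0.06,0,1,0,0,-0.04,0,1,0,0,0,0,1,0,0,0,0,1]
}}

```text
time_s: 12.8
tcp_pos: [0.4575, -0.0088, 0.0549]
eef_rot: [-180.0, -0.0, 14.8]
contact_force: [0.1, 0.4, -4.2]
gripper_width: 0.0312
```

>>> {"method": "carry_out", "body": {
  "commands": [0,0,0,0,-1,0,0,0,0,-1,0,0,0,0,-1,0,0,0,0,-1,0,0,0,0,-1,0,0,0,0,-1,0,0,0.5,0,-1,0,0,0.9,0,-1]
}}

```text
time_s: 13.6
tcp_pos: [0.4556, -0.0095, 0.1092]
eef_rot: [180.0, 0.3, 14.7]
contact_force: [0.8, 0.7, -0.4]
gripper_width: 0.0864
```

>>> {"method": "carry_out", "body": {
  "commands": [0,0,1,0,-1,-0.09,-0.92,0.25,0,-1,-0.09,-0.92,0,0,-1,-0.09,-0.92,0,0,-1,-0.09,-0.92,0,0,-1,-0.09,-0.92,0,0,-1,-0.09,-0.92,0,0,-1,0,0,0,0,-1]
}}

```text
time_s: 14.4
tcp_pos: [0.4351, -0.2328, 0.1603]
eef_rot: [180.0, 0.0, 14.5]
contact_force: [0.2, 0.6, 0.2]
gripper_width: 0.0877
```

```bash
python3 snap.py w6
```

```text
[ 0.4351 -0.2328  0.1603] [1.7999e+02 4.0000e-02 1.4540e+01] [0.2 0.6 0.2]
```

View pics/w6.png

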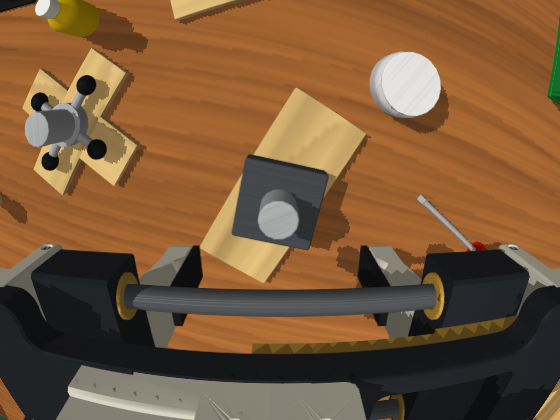

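Capstan sits aligned on the cross (60,127). The weight knob top is at (278,223) between the jaws.

Run:
```python
import pickle
from h import *
w=pickle.load(open("w6.pkl","rb"))
print("knob",wplane(w,(278,223),.066))
q=wplane(w,[(249,155),(328,173),(309,249),(233,233)],.03); print(q.mean(0),[round(np.degrees(np.arctan2(*(q[(i+1)%4]-q[i])[::-1]))%90,1) for i in range(4)])
q=wplane(w,[(296,88),(366,135),(266,282),(200,247)],.008); print("long",q.mean(0),[round(np.degrees(np.arctan2(*(q[(i+1)%4]-q[i])[::-1])),1) for i in range(4)],[np.linalg.norm(q[(i+1)%4]-q[i]).round(3) for i in range(4)])
```

```text
knob [[ 0.43071611 -0.23170795]]
[ 0.43478894 -0.23203435] [np.float64(1.6), np.float64(3.1), np.float64(1.6), np.float64(1.4)]
long [ 0.4383266  -0.23076811] [np.float64(-107.8), np.float64(162.8), np.float64(73.6), np.float64(-17.4)] [np.float64(0.075), np.float64(0.175), np.float64(0.076), np.float64(0.177)]
```

>>> {"method": "carry_out", "body": {
  "commands": [-0.02,0,-0.9,0,-1,0,0,-0.9,0,-1,0,0,-0.85,0,-1,0,0,0,0,-1,0,0,0,0,1,0,0,0,0,1,0,0,0,0,1,0,0,0,0,1],
  "grip_force": 45
}}

```text
time_s: 15.25
tcp_pos: [0.4359, -0.2297, 0.0559]
eef_rot: [179.9, -0.1, 14.8]
contact_force: [-0.0, 0.4, 0.3]
gripper_width: 0.0612
```

>>> {"method": "carry_out", "body": {
  "commands": [0,0,0,0,1,0,0,0,0,1,0,0,0,0,1,0,0,0,0,1,0,0,0,0,1]
}}

```text
time_s: 15.75
tcp_pos: [0.4352, -0.2299, 0.0547]
eef_rot: [180.0, -0.0, 14.8]
contact_force: [-0.2, -1.4, 1.2]
gripper_width: 0.0312
```

>>> {"method": "carry_out", "body": {
  "commands": [0,0,0.3,0,1,0,0,0.6,0,1,0,0,0.8,0,1,0,0,0.8,0,1,0,0,0,0,1]
}}

```text
time_s: 16.25
tcp_pos: [0.4369, -0.2301, 0.158]
eef_rot: [179.9, -0.3, 14.8]
contact_force: [1.6, 0.5, -4.7]
gripper_width: 0.0314
```

>>> {"method": "carry_out", "body": {
  "commands": [0.76,0.39,0,0.95,1,0.76,0.39,0,0.95,1,0.76,0.39,0,0.95,1,0.76,0.39,0,0.95,1,0.76,0.39,0,0.95,1,0.76,0.39,0,0.95,1,0.76,0.39,0,0.95,1,0,0,0,0,1]
}}

```text
time_s: 17.05
tcp_pos: [0.6502, -0.1184, 0.1516]
eef_rot: [-179.9, 0.1, 41.6]
contact_force: [-0.8, 1.1, -5.2]
gripper_width: 0.031
```

>>> {"method": "carry_out", "body": {
  "commands": [0,0,-0.6,0,1,0,0,-0.8,0,1,0,0,-0.7,0,1,0,0,-0.2,0,1,0,0,-0.1,0,1,0,0,0,0,1,0,0,0,0,1]
}}

```text
time_s: 17.75
tcp_pos: [0.6487, -0.1205, 0.0599]
eef_rot: [179.9, -0.1, 41.4]
contact_force: [-0.6, -0.7, -5.0]
gripper_width: 0.0311
```

>>> {"method": "carry_out", "body": {
  "commands": [0,0,-0.06,0,1,0,0,-0.05,0,1,0,0,0,0,1,0,0,0,0,1]
}}

```text
time_s: 18.15
tcp_pos: [0.6483, -0.1204, 0.0548]
eef_rot: [180.0, -0.1, 41.4]
contact_force: [-0.1, -0.3, -2.1]
gripper_width: 0.0312
```

>>> {"method": "carry_out", "body": {
  "commands": [0,0,0,0,-1,0,0,0,0,-1,0,0,0,0,-1,0,0,0,0,-1,0,0,0,0,-1,0,0,0,0,-1,0,0,0.5,0,-1,0,0,0.9,0,-1]
}}

```text
time_s: 18.95
tcp_pos: [0.6458, -0.1205, 0.1078]
eef_rot: [-179.8, 0.3, 41.3]
contact_force: [0.2, -0.5, -0.2]
gripper_width: 0.0864
```

>>> {"method": "carry_out", "body": {
  "commands": [0,0,1,0,-1,-0.5,0.89,0.1,0.2,-1,-0.5,0.89,0.1,0.2,-1,-0.5,0.89,0.1,0.2,-1,-0.5,0.89,0.1,0.2,-1,-0.5,0.89,0.1,0.2,-1,-0.5,0.89,0.1,0.2,-1,-0.5,0.89,0.1,0.2,-1]
}}

```text
time_s: 19.75
tcp_pos: [0.5068, 0.1299, 0.1785]
eef_rot: [180.0, -0.0, 47.0]
contact_force: [0.8, 0.3, -0.3]
gripper_width: 0.0876
```

>>> {"method": "carry_out", "body": {
  "commands": [-0.5,0.89,0.1,0.2,-1,-0.5,0.89,0.1,0.2,-1,-0.5,0.89,0.1,0.2,-1,0,0,0,0,-1,0,0,0,0,-1]
}}

```text
time_s: 20.25
tcp_pos: [0.4473, 0.2363, 0.1904]
eef_rot: [-180.0, -0.0, 49.5]
contact_force: [-0.2, -0.3, 0.2]
gripper_width: 0.088
```

```bash
python3 snap.py w7
```

```text
[0.4473 0.2363 0.1904] [-1.800e+02 -2.000e-02  4.949e+01] [-0.2 -0.3  0.2]
```

View pics/w7.png

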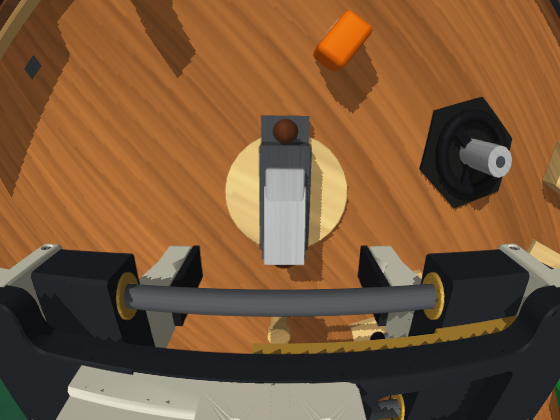

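```bash
cat > circ.py <<'E'
import pickle,sys
from h import *
from scipy.optimize import least_squares
w=pickle.load(open(sys.argv[1]+".pkl","rb")); cen=(.452,.232)
p=maskpts(w,"ply",.008,cen,.075)
h=cv2.convexHull((p*1000).astype(np.float32))[:,0]
f=lambda q: np.hypot(*(h-q[:2]).T)-q[2]
s=least_squares(f,[452,232,63],loss="soft_l1",f_scale=1); print("round",s.x.round(1),len(h))
E
python3 circ.py w7
python3 - <<'E'
import pickle
from h import *
w=pickle.load(open("w7.pkl","rb"))
e=wplane(w,[(262,115.5),(309,116)],.016); m=e.mean(0); v=e[1]-e[0]; ang=np.degrees(np.arctan2(v[1],v[0]))+90; print(np.linalg.norm(v),ang)
s=wplane(w,[(261,160),(260.5,235)],.046); print("left cheek",np.degrees(np.arctan2(*(s[0]-s[1])[::-1])))
a=np.radians(49.1); print("centre",m-.075*np.array([np.cos(a),np.sin(a)]))
E
```

```text
round [448.6 228.9  62.9] 36
0.04438510477558166 49.00835931664364
left cheek 48.11183443841985
centre [0.45018892 0.23255664]
```

>>> {"method": "carry_out", "body": {
  "commands": [0.07,-0.09,-0.95,-0.15,-1,0,0,-0.95,0,-1,0,0,-0.95,0,-1,0,0,-0.95,0,-1,0,0,0,0,-1,0,0,0,0,-1]
}}

```text
time_s: 20.9
tcp_pos: [0.451, 0.2308, 0.0382]
eef_rot: [180.0, 0.1, 48.7]
contact_force: [0.8, -0.1, 0.2]
gripper_width: 0.0874
```

>>> {"method": "carry_out", "body": {
  "commands": [0,0,0,0,1,0,0,0,0,1,0,0,0,0,1,0,0,0,0,1,0,0,0,0,1,0,0,0,0,1,0,0,0,0,1,0,0,0,0,1],
  "grip_force": 50
}}

```text
time_s: 21.7
tcp_pos: [0.4506, 0.2322, 0.0385]
eef_rot: [-180.0, -0.0, 48.8]
contact_force: [-4.0, 1.0, 5.6]
gripper_width: 0.0456
```

>>> {"method": "carry_out", "body": {
  "commands": [0,0,0.3,0,1,0,0,0.6,0,1,0,0,0.8,0,1,0,0,0.8,0,1,0,0,0.5,0,1,0,0,0,0,1]
}}

```text
time_s: 22.3
tcp_pos: [0.4516, 0.2328, 0.1612]
eef_rot: [180.0, -0.3, 48.8]
contact_force: [0.1, 0.2, -5.4]
gripper_width: 0.0457
```

>>> {"method": "carry_out", "body": {
  "commands": [-0.02,-0.68,0,-0.97,1,-0.02,-0.68,0,-0.97,1,-0.02,-0.68,0,-0.97,1,-0.02,-0.68,0,-0.97,1,-0.02,-0.68,0,-0.97,1,-0.02,-0.68,0,-0.97,1,-0.02,-0.68,0,-0.97,1,-0.02,-0.68,0,-0.97,1]
}}

```text
time_s: 23.1
tcp_pos: [0.4428, 0.0128, 0.1568]
eef_rot: [-180.0, 0.2, 17.5]
contact_force: [-0.1, -1.5, -3.8]
gripper_width: 0.0455
```

>>> {"method": "carry_out", "body": {
  "commands": [-0.02,-0.68,0,-0.97,1,-0.02,-0.68,0,-0.97,1,-0.02,-0.68,0,-0.97,1,-0.02,-0.68,0,-0.97,1,-0.02,-0.68,0,-0.97,1,-0.02,-0.68,0,-0.97,1,-0.02,-0.68,0,-0.97,1,-0.02,-0.68,0,-0.97,1]
}}

```text
time_s: 23.9
tcp_pos: [0.4364, -0.2042, 0.1567]
eef_rot: [-180.0, 0.2, -13.5]
contact_force: [-0.6, 0.8, -4.7]
gripper_width: 0.0462
```

>>> {"method": "carry_out", "body": {
  "commands": [-0.02,-0.68,0,-0.97,1,0,0,0,0,1,0,0,0,0,1]
}}

```text
time_s: 24.2
tcp_pos: [0.4357, -0.2308, 0.1567]
eef_rot: [180.0, 0.2, -17.3]
contact_force: [0.2, 0.7, -3.8]
gripper_width: 0.0455
```

```bash
python3 snap.py w8
```

```text
[ 0.4357 -0.2308  0.1567] [ 1.7999e+02  1.7000e-01 -1.7300e+01] [ 0.2  0.7 -3.8]
```

View pics/w8.png

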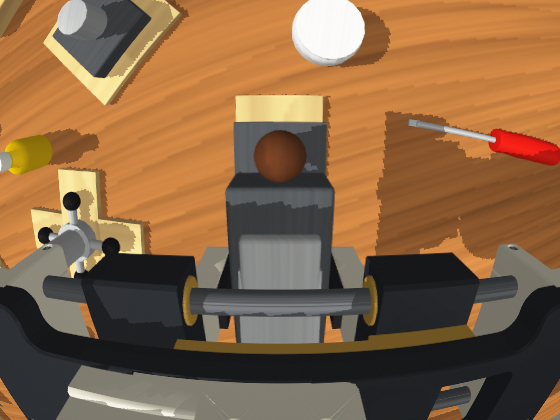

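Run:
```python
import pickle
from h import *
w=pickle.load(open("w8.pkl","rb")); a=np.radians(-17.3); u=np.array([np.cos(a),np.sin(a)])
print("board",wplane(w,[(236,96),(323,96)],.008).mean(0)-.09*u)
for z in(.133,.136): print("plane",wplane(w,[(235,122),(326,122)],z).mean(0)-.075*u)
```

```text
board [ 0.43704742 -0.23008423]
plane [ 0.43538885 -0.23013247]
plane [ 0.43553466 -0.23016981]
```

Plane is within about 2 mm of the board centre. I shift +2 mm in x and lower.

>>> {"method": "carry_out", "body": {
  "commands": [0.05,0.01,-0.6,0,1,0,0,-0.8,0,1,0,0,-0.8,0,1,0,0,-0.5,0,1,0,0,-0.2,0,1,0,0,0,0,1,0,0,-0.05,0,1,0,0,0,0,1]
}}

```text
time_s: 25.05
tcp_pos: [0.4398, -0.23, 0.0411]
eef_rot: [-180.0, -0.1, -17.2]
contact_force: [-0.6, -0.3, -4.9]
gripper_width: 0.0459
```

>>> {"method": "carry_out", "body": {
  "commands": [0,0,-0.05,0,1,0,0,0,0,1]
}}

```text
time_s: 25.25
tcp_pos: [0.4392, -0.2301, 0.0386]
eef_rot: [-180.0, -0.1, -17.2]
contact_force: [0.1, 0.0, -4.2]
gripper_width: 0.0456
```

>>> {"method": "carry_out", "body": {
  "commands": [0,0,-0.02,0,1,0,0,0,0,0,0,0,0,0,-1,0,0,0,0,-1,0,0,0,0,-1,0,0,0,0,-1,0,0,0,0,-1,0,0,0,0,-1]
}}

```text
time_s: 26.05
tcp_pos: [0.439, -0.2301, 0.0373]
eef_rot: [180.0, 0.0, -17.2]
contact_force: [0.2, -0.8, -0.6]
gripper_width: 0.0853
```

>>> {"method": "carry_out", "body": {
  "commands": [0,0,0.5,0,-1,0,0,0.9,0,-1,0,0,0.9,0,-1,0,0,0.7,0,-1,0,0,0,0,-1]
}}

```text
time_s: 26.55
tcp_pos: [0.4413, -0.2306, 0.1614]
eef_rot: [-180.0, -0.4, -17.2]
contact_force: [0.5, 0.3, 0.0]
gripper_width: 0.0877
```

>>> {"method": "carry_out", "body": {
  "commands": [0.5,0.9,0,0,-1,0.5,0.9,0,0,-1,0.5,0.9,0,0,-1,0.5,0.9,0,0,-1,0.5,0.9,0,0,-1,0.5,0.9,0,0,-1,0.5,0.9,0,0,-1,0.5,0.9,0,0,-1]
}}

```text
time_s: 27.35
tcp_pos: [0.5992, 0.0595, 0.1565]
eef_rot: [180.0, 0.1, -17.2]
contact_force: [0.5, -1.0, -0.0]
gripper_width: 0.0876
```

>>> {"method": "carry_out", "body": {
  "commands": [0.5,0.9,0,0,-1,0.45,0.9,0,0,-1,0,0,0,0,-1,0,0,0,0,-1]
}}

```text
time_s: 27.75
tcp_pos: [0.6366, 0.1307, 0.1558]
eef_rot: [179.9, 0.1, -17.1]
contact_force: [-0.6, -0.1, -0.2]
gripper_width: 0.0875
```

```bash
python3 snap.py w9
python3 - <<'E'
import pickle
from h import *
from scipy.optimize import least_squares
w=pickle.load(open("w9.pkl","rb"))
p=maskpts(w,"gry",.063,(.638,.131),.022); print(len(p),rect(p))
E
```

```text
[0.6366 0.1307 0.1558] [ 1.7992e+02  1.0000e-01 -1.7130e+01] [-0.6 -0.1 -0.2]
1704 (array([641.3, 131.4]), array([31.5, 37.7]), 72.8)
```

View pics/w9.png

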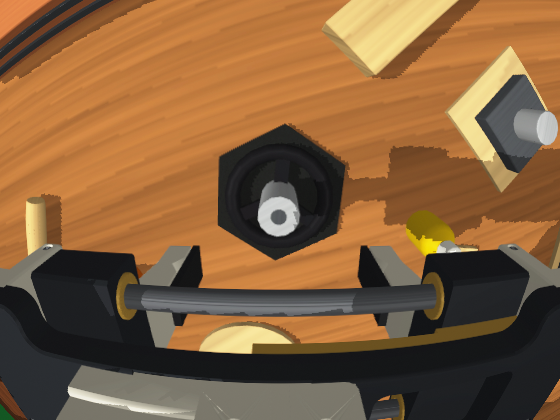

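The handwheel stands flat and centred on the mat (hub top 279,217). The weight is on the square board (520,125). I grip the handwheel.

>>> {"method": "carry_out", "body": {
  "commands": [0.03,0.01,-0.9,0,-1,0,0,-0.9,0,-1,0,0,-0.85,0,-1,0,0,0,0,-1,0,0,0,0,1,0,0,0,0,1,0,0,0,0,1,0,0,0,0,1],
  "grip_force": 30
}}

```text
time_s: 28.6
tcp_pos: [0.639, 0.1306, 0.0531]
eef_rot: [-179.9, -0.1, -17.2]
contact_force: [0.5, 0.2, 0.6]
gripper_width: 0.061
```

>>> {"method": "carry_out", "body": {
  "commands": [0,0,0,0,1,0,0,0,0,1,0,0,0,0,1,0,0,0,0,1,0,0,0,0,1]
}}

```text
time_s: 29.1
tcp_pos: [0.6383, 0.1304, 0.0514]
eef_rot: [-180.0, -0.0, -17.2]
contact_force: [-0.3, 0.4, 0.5]
gripper_width: 0.0316
```

>>> {"method": "carry_out", "body": {
  "commands": [0,0,0.3,0,1,0,0,0.6,0,1,0,0,0.8,0,1,0,0,0.8,0,1,0,0,0,0,1]
}}

```text
time_s: 29.6
tcp_pos: [0.6407, 0.1311, 0.1571]
eef_rot: [-179.7, -0.4, -17.2]
contact_force: [1.4, 1.5, -2.4]
gripper_width: 0.0317
```

>>> {"method": "carry_out", "body": {
  "commands": [-0.79,0.41,0,0,1,-0.79,0.41,0,0,1,-0.79,0.41,0,0,1,-0.79,0.41,0,0,1,-0.79,0.41,0,0,1,-0.79,0.41,0,0,1,0,0,0,0,1,0,0,0,0,1]
}}

```text
time_s: 30.4
tcp_pos: [0.4479, 0.229, 0.1516]
eef_rot: [-180.0, -0.0, -17.1]
contact_force: [0.2, -1.2, -2.4]
gripper_width: 0.0316
```

>>> {"method": "carry_out", "body": {
  "commands": [0,0,-0.6,0,1,0,0,-0.8,0,1,0,0,-0.6,0,1,0,0,-0.2,0,1,0,0,0,0,1,0,0,-0.1,0,1,0,0,-0.05,0,1,0,0,0,0,1]
}}

```text
time_s: 31.2
tcp_pos: [0.449, 0.229, 0.0579]
eef_rot: [-179.9, -0.0, -17.2]
contact_force: [-0.3, 0.1, -2.9]
gripper_width: 0.0313
```

>>> {"method": "carry_out", "body": {
  "commands": [0,0,-0.06,0,1,0,0,0,0,1,0,0,0,0,1]
}}

```text
time_s: 31.5
tcp_pos: [0.4486, 0.2288, 0.0551]
eef_rot: [-180.0, -0.0, -17.2]
contact_force: [0.4, -0.1, -3.9]
gripper_width: 0.031
```

>>> {"method": "carry_out", "body": {
  "commands": [0,0,0,0,-1,0,0,0,0,-1,0,0,0,0,-1,0,0,0,0,-1,0,0,0,0,-1,0,0,0,0,-1,0,0,0.5,0,-1,0,0,0.9,0,-1]
}}

```text
time_s: 32.3
tcp_pos: [0.4473, 0.2274, 0.1095]
eef_rot: [179.7, 0.1, -17.2]
contact_force: [1.4, 1.1, -0.4]
gripper_width: 0.0861
```

>>> {"method": "carry_out", "body": {
  "commands": [0,0,1,0,-1,0,0,1,0,-1,0.3,-0.9,1,0,-1,0.3,-0.9,1,0,-1,0.3,-0.9,1,0,-1,0.3,-0.9,0.6,0,-1,0,0,0,0,-1,0,0,0,0,-1]
}}

```text
time_s: 33.1
tcp_pos: [0.4933, 0.0941, 0.324]
eef_rot: [-179.9, -0.0, -17.3]
contact_force: [0.0, 0.0, -1.0]
gripper_width: 0.0875
```

```bash
python3 snap.py w10
```

```text
[0.4933 0.0941 0.324 ] [-1.7994e+02 -2.0000e-02 -1.7340e+01] [ 0.  0. -1.]
```

View pics/w10.png

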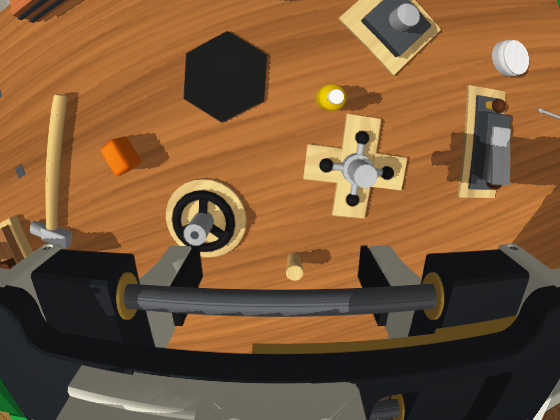

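All four stand on their own boards in this view. I run one numeric check before handing in.

Run:
```python
import pickle
from h import *
w=pickle.load(open("w10.pkl","rb")); P=lambda uv,z: wplane(w,uv,z)
print("handwheel rim/hub",P((204,222),.022),P((195,235),.066),"round .4486 .2289")
print("capstan balls/hub",P([(362,137),(388,173),(352,200),(325,164)],.018).mean(0),P((365,175),.066),"cross .4575 -.009")
print("weight knob",P((405,14),.066),"square .6485 -.1205")
p=maskpts(w,"ply",.008,(.437,-.23),.11); print("long board",rect(p))
H,S,V=[x.astype(int) for x in cv2.split(cv2.cvtColor(w["frame"],cv2.COLOR_RGB2HSV))]
e=P([(474,95),(507,98)],.016); print("plane end",e)
p=maskpts(w,"yel",.04,(.564,.005),.06); print("glue",rect(p), "was 564.3 5.1")
cv2.imwrite("pics/c10.png",cv2.resize(w["frame"][0:270,150:560,::-1],None,fx=1.9,fy=1.9,interpolation=cv2.INTER_CUBIC))
```

```text
handwheel rim/hub [[0.44929977 0.2252979 ]] [[0.44792245 0.228795  ]] round .4486 .2289
capstan balls/hub [ 0.4583557  -0.00793644] [[ 0.45998765 -0.00726099]] cross .4575 -.009
weight knob [[ 0.64652266 -0.11682068]] square .6485 -.1205
long board (array([ 439.4, -226.2]), array([ 80.3, 179.4]), 73.2)
plane end [[ 0.51823652 -0.22066148]
 [ 0.50200879 -0.28715334]]
glue (array([565.6,   8. ]), array([31.6, 34.1]), 79.8) was 564.3 5.1
```

View pics/c10.png

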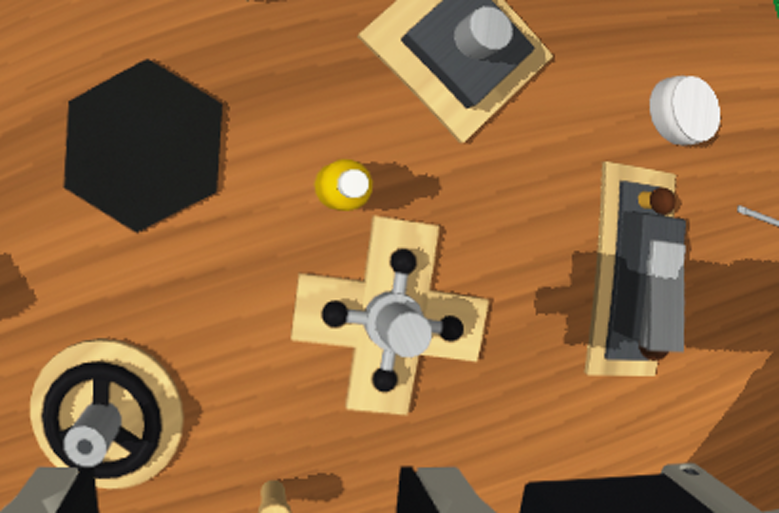

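```bash
python3 -c "
from plant import r
print(r.close_job())"
```

```text
the job is handed in; nothing more can be done
None
```

All four pieces are on their own boards, and I handed the job in at about 33 s of the 144 s allowed; no verdict was reported. The handwheel went to the rubber mat first. Then the capstan went to the cross board (turned 45° to match its arms), the weight to the square board, the plane to the long board, and the handwheel from the mat to the round board.

Last checks from the wrist camera, with the arm lifted clear:
- **Handwheel, weight and capstan:** each stands upright and measured within about 5 mm of its board's centre, against 15 mm allowed.
- **Plane:** it looks centred and lies along its board. I set it down about 2 mm from the board's centre and within about 1° of its line. The final numeric check on it failed because I picked its end corners wrongly, so its final position rests on the picture and the arm's pose at set-down.
- **Glue bottle:** it stands upright. It measured about 3 mm from its first position, about the size of the camera error.
- **Small disagreement:** the handwheel's rim and hub readings differed by about 4 mm, which I put down to fisheye pixel picking.

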